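# Hold a sample slide flush on a tilted inspection stage

### The arm

A 7-joint arm with a two-finger parallel gripper is mounted at the origin on a cart in front of the work surface, level with it; the furniture and walls round the work are solid. World frame = base frame: x ahead of the robot, y to its left, z up, the work surface at z = 0. Lengths are in mm, angles in rad, forces in N, time in s.
With the tool pointing down it reaches from about 400 to 850 mm from the base axis. Payload 10.4 kg.
Tool frame: the origin (TCP) lies midway between the tips of the shut fingers; the grasp point (between the pads) lies 19 mm behind it (grip_depth is the distance from the TCP to the grasp point, in mm); z points along the fingers, y is the line along which they close (so a half turn about z gives the same grasp; the last joint's range is limited). The gripper opens to 87 mm and grips with 3 to 60 N. Pads are 19 mm wide; open, the fingers measure 117 mm over their backs; the gripper's body (75 mm by 190 mm) begins 51 mm behind the grasp point.
Start: joints at [1.109, 0.332, -0.065, 1.46, 0.022, 1.35, -0.088], TCP at [265.557, -565.802, 222.576] pointing down, gripper open.
Joint ranges: [-2.6, 2.6], [-0.5, 2.12], [-1.47, 1.34], [0.16, 2.42], [-1.27, 4.41], [0.06, 2.06], [-2.6, 2.6]. Speed limits (rad/s): [2.22, 2.22, 2.79, 2.79, 3.14, 3.14, 3.14].

### API

Orientations are given as a rotation vector (axis times angle).
In Python, from bench import * gives the robot as it stands. Calls block until the motion is done:
- move_to(position, orientation): joint-space move of the TCP to a pose.
- move_l(position, velocity=150, rotation=None, force_limit=None): straight line of the TCP; rotation=None keeps the orientation; velocity is the mean speed in mm/s. With force_limit (N) it stops when the force on the tool has changed by that much, and returns True; else False.
- move_joints(angles): joint-space move.
- release() and grasp(newtons=None): open the fingers fully, or close them until they stop; newtons is the grip in N (None keeps the last).
- sleep(seconds).
- solve_ik(position, orientation): joint angles nearest the present ones, or None.
- sense(): the state.
- camera(name): name is "side" or "top"; returns a dict with "pixels" (420x560x3 uint8, red, green, blue), "fx", "fy", "cx", "cy" (pixels), "distortion" ([k1, k2, p1, p2, k3] as OpenCV has them; the pictures are not rectified), "camera_from_world" (4x4, takes a point from world to camera coordinates). Camera axes: x right, y down, z forward; pixel columns grow to the right and rows downward; lengths in mm; the calibration is good to about 2 mm. A picture is of the moment at which its call begins. There is no depth.
A pose or a line that the arm cannot do raises IKError and nothing moves.
- sign_off(): hands the job in; it is judged then, once.
Trained networks look in the newest picture that a camera, given by its name, has taken for a name from the list of things; names that differ only in an ending like _2 or _b are one class to them, and where a whole thing is asked for, a point or a joint stands for the part that bears it (a point fixed in the world has none). Each returns a list of dicts, best first, with "conf" (0 to 1); they miss things now and then, are a little off and sometimes report something else, mostly with a low value. They report only what shows in the picture. A call takes as long as a camera call. They do not tell look-alikes from the thing itself.
- search_frame(camera, label): "bbox" ([left, top, right, bottom] in pixels, round what is visible of it).
- landmark_of(camera, label): "pixel" ([column, row] in pixels: a listed point, or the origin of a listed thing).
The state is a dict: "time_s": time; "joint_pos": joint angles; "joint_velocities": joint speeds; "tau": joint torques, N m; "tool_pos": TCP position; "orientation": TCP orientation; "ft_force": force on the tool from outside, world axes, zero at the start; "torque": the same for the moment, N m; "width": opening from 0.0 (shut) to 1.0 (fully open); "finger_force": force on a finger pad.
Only numpy, scipy, OpenCV 4.12 (cv2) and the standard library are available. Lean on these libraries where they do the work, as an engineer would, in place of code of your own. Each camera call takes 0.05 s, during which the arm holds its last target. There are 200 camera calls.

### The job

Pick up the orange sample slide from its rest by the black tab and lay it flat on the sloping face of the inspection stage, between the two scribed marks, with its lower edge square against the blue stop ledge. Finish still gripping the tab and pressing the slide flush on the face with a light, steady push of about 5 to 15 N, as if for a photograph: do not let go. Do not shift the stage's tilt setting, and leave the other things on the desk alone.

Things in the scene. Friction and masses are not known exactly. Their poses are not given: they have to be found in the camera images.
- slide: sample slide, loose, about 90 g: orange plate 60 (x) x 70 (y) x 5 mm thick with two small glass windows, and in its middle an upright black tab 32 mm long (x), 12 mm thick (y), whose top is 39.5 mm above the underside; grip the tab across its thickness. Origin: centre of the plate's flat underside; z up out of the plate, along the tab. A half turn about z makes no difference. It starts lying flat on the slide rest.
- slide_rest: slide rest, fixed to the desk: low grey plate with black rubber top, 84 (x) x 94 (y) mm, its top 10 mm above the desk. Origin: its centre at desk height, z up.
- stage: tilting inspection stage, fixed to the desk: dark base 130 (x) x 124 (y) x 12 mm on 5 mm feet, with grey cheeks 41 mm high at its two sides, and a hinged aluminium face plate 104 x 104 mm whose slope rises towards the stage's +x. Origin: centre of the base, at desk height, z up. The plate hinges about the stage's y direction, 50 mm to -x of the origin and 35 mm up; its slope is set anew each time, 12 to 30 degrees, and stays put by stiff friction.
- seat (a point): the point on the sloping face where the centre of the slide's underside belongs. Axes: x up the slope, y along the stop ledge, z square out of the face, so these axes show the slope. The inner side of the blue stop ledge (104 mm long, 6 mm proud of the face) is 30 mm down the slope (at -x), the plate's upper end 62 mm up the slope. The two thin black scribed marks run up the slope at y = +37 and -37 mm.
- parts_tin: bystander: round white tin, 64 mm across, 16 mm high; origin under its centre
- tip_jar: bystander: white jar with black lid, 31 mm across, 22 mm high; origin under its centre
- tweezers: bystander: blue tweezers, 126 mm long; origin under the centre
- chip_tray: bystander: black chip tray 30 x 30 x 6 mm; origin under its centre
Mind the look-alikes: they are no part of the job. Of the things that look like the stage, the larger one is meant. There is more than one size of the slide; the one meant has the size given above.

How it is judged:
By the outcome, as a careful person would: the job done as asked, in the order asked, and still so for the second after the job is handed in, while the arm keeps its last pose, push and grip.
It also fails if it takes over 40 s, if anything falls off the work surface, if the arm or the gripper's body presses on something with over 40 N, if the wrist force passes 120 N, or if a joint passes its speed limit or range.

## Working session

There is one attempt and no reset: what is moved stays moved. The work goes in short steps, each a Python script; the robot and the scene stay as the last script left them, time stands still between calls to the robot, and variables do not carry over. Pictures are saved under pics/ and viewed, at most 10 in all, crops included, and the job is handed in when it is done.

```bash
ls; mkdir -p pics
cat > h.py <<'E'
from bench import *
import numpy as np, cv2
from scipy.spatial.transform import Rotation as R
def K(c): return np.array([[c["fx"],0,c["cx"]],[0,c["fy"],c["cy"]],[0,0,1.]])
def ray(c,px):
    T=np.array(c["camera_from_world"]);u=cv2.undistortPoints(np.array([[px]],float),K(c),np.array(c["distortion"],float))[0,0]
    return -T[:3,:3].T@T[:3,3], T[:3,:3].T@np.array([u[0],u[1],1])
def atz(c,px,z):
    o,d=ray(c,px); return o+d*(z-o[2])/d[2]
def proj(c,P):
    T=np.array(c["camera_from_world"])
    return cv2.projectPoints(np.array(P,float).reshape(-1,3),cv2.Rodrigues(T[:3,:3])[0],T[:3,3],K(c),np.array(c["distortion"],float))[0][:,0]
def tri(c1,p1,c2,p2):
    o1,d1=ray(c1,p1);o2,d2=ray(c2,p2)
    s=np.linalg.lstsq(np.c_[d1,-d2],o2-o1,rcond=None)[0]
    a=o1+d1*s[0];b=o2+d2*s[1];return (a+b)/2,np.linalg.norm(a-b)
def save(c,n): cv2.imwrite("pics/"+n,c["pixels"][:,:,::-1])
E
python3 - <<'E'
from h import *
import pickle
C={n:camera(n) for n in("side","top")}
pickle.dump(C,open("c0.pkl","wb"))
for n in C:
    save(C[n],n+"0.png"); T=np.array(C[n]["camera_from_world"]); print(n,-T[:3,:3].T@T[:3,3],T[2,:3])
    for l in("slide","slide_rest","stage","seat","parts_tin","tip_jar","tweezers","chip_tray"):
        print(l,[(np.round(d["bbox"]).tolist(),round(d["conf"],2)) for d in search_frame(n,l)] if l!="seat" else "",[(np.round(d["pixel"],1).tolist(),round(d["conf"],2),atz(C[n],d["pixel"],0).round().tolist()) for d in landmark_of(n,l)])
E
```

```text
pics
side [ -131.49460877 -1032.09244987   477.03050656] [ 0.5296406   0.76481966 -0.36678566]
slide [([231.0, 186.0, 258.0, 208.0], 0.8), ([200.0, 179.0, 215.0, 196.0], 0.48), ([301.0, 207.0, 349.0, 248.0], 0.25)] [([246.7, 203.0], 0.69, [500.0, 23.0, 0.0]), ([204.9, 190.3], 0.68, [454.0, 180.0, 0.0])]
slide_rest [] [([242.9, 210.2], 0.63, [465.0, -16.0, 0.0])]
stage [([288.0, 206.0, 358.0, 261.0], 0.92), ([235.0, 169.0, 273.0, 190.0], 0.82)] [([254.1, 181.7], 0.87, [613.0, 164.0, 0.0]), ([322.5, 246.8], 0.86, [498.0, -301.0, 0.0])]
seat  [([324.3, 231.0], 0.8, [555.0, -239.0, 0.0]), ([251.8, 178.2], 0.59, [626.0, 197.0, 0.0])]
parts_tin [([226.0, 227.0, 252.0, 248.0], 0.65)] [([240.2, 237.3], 0.6, [374.0, -155.0, 0.0])]
tip_jar [([292.0, 207.0, 359.0, 262.0], 0.46), ([337.0, 276.0, 372.0, 315.0], 0.42)] [([183.8, 202.3], 0.61, [362.0, 126.0, 0.0]), ([240.7, 239.3], 0.54, [370.0, -164.0, -0.0])]
tweezers [([338.0, 275.0, 374.0, 314.0], 0.64), ([226.0, 227.0, 254.0, 244.0], 0.34)] [([353.5, 294.9], 0.8, [418.0, -484.0, 0.0])]
chip_tray [([382.0, 268.0, 398.0, 280.0], 0.39)] [([392.1,
[... 567 characters left out ...]
319.1, 203.9], 0.69, [489.0, -292.0, 0.0]), ([333.5, 207.2], 0.6, [480.0, -326.0, -0.0])]
seat  [([136.7, 162.4], 0.83, [591.0, 148.0, 0.0]), ([331.4, 203.1], 0.73, [490.0, -321.0, 0.0])]
parts_tin [([247.0, 240.0, 276.0, 266.0], 0.73)] [([260.3, 254.1], 0.68, [370.0, -152.0, 0.0]), ([318.1, 201.1], 0.55, [495.0, -289.0, 0.0])]
tip_jar [([136.0, 252.0, 150.0, 263.0], 0.64)] [([144.7, 254.6], 0.55, [369.0, 121.0, 0.0])]
tweezers [([380.0, 228.0, 426.0, 241.0], 0.64)] [([404.1, 235.8], 0.43, [411.0, -494.0, 0.0])]
chip_tray [([389.0, 187.0, 402.0, 199.0], 0.56)] [([396.7, 191.9], 0.55, [518.0, -480.0, 0.0]), ([144.6, 256.4], 0.46, [364.0, 121.0, 0.0]), ([192.8, 213.0], 0.2, [467.0, 8.0, 0.0])]
```

Run:
```python
import pickle,cv2,numpy as np
C=pickle.load(open("c0.pkl","rb"))
t=C["top"]["pixels"][:,:,::-1];s=C["side"]["pixels"][:,:,::-1]
cv2.imwrite("pics/t1.png",cv2.resize(t[130:270,100:300],None,fx=4,fy=4,interpolation=cv2.INTER_CUBIC))
cv2.imwrite("pics/t2.png",cv2.resize(t[155:245,275:375],None,fx=6.5,fy=6.5,interpolation=cv2.INTER_CUBIC))
cv2.imwrite("pics/s1.png",cv2.resize(s[160:280,180:370],None,fx=4.2,fy=4.2,interpolation=cv2.INTER_CUBIC))
```

```text
(no output)
```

View pics/t1.png

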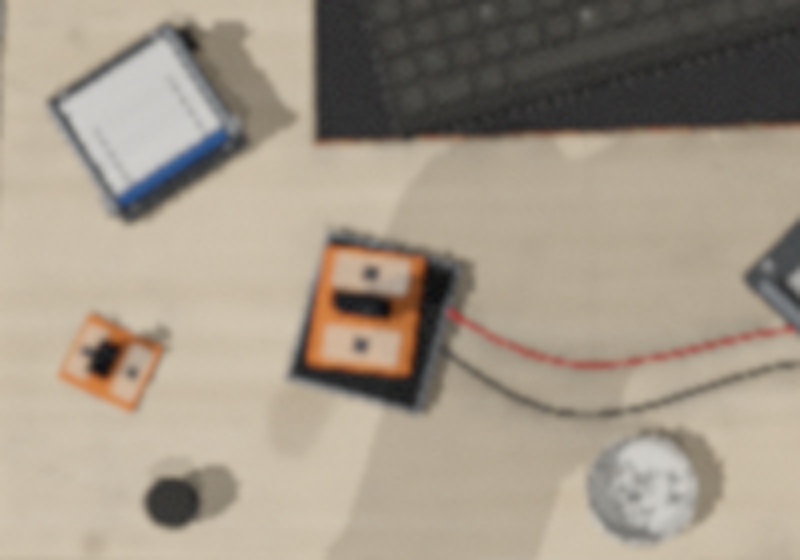

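View pics/t2.png

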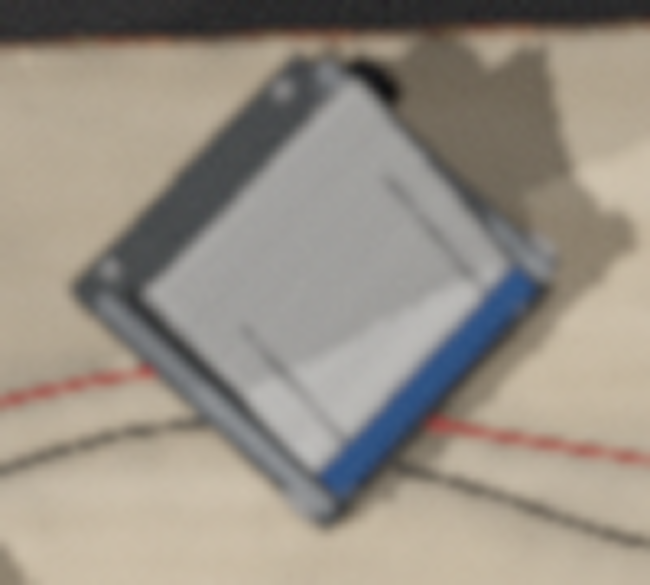

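View pics/s1.png

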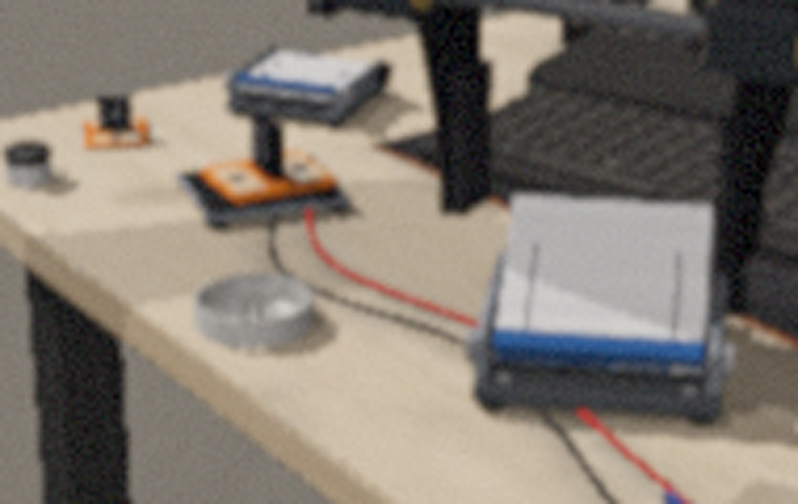

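The large slide lies on the rest at top px (190,210), the small look-alike at (125,220). The large stage is at (322,200), the small one at (137,160). The 60x70 slide and the larger stage are the ones meant, and I'll check their sizes in the fit.

```bash
cat > fit.py <<'E'
from h import *
import pickle
from scipy.optimize import least_squares
C=pickle.load(open("c0.pkl","rb"))
def top(p): return (np.array(p,float)+.5)/6.5+[275,155]-.5
def sid(p): return (np.array(p,float)+.5)/4.2+[180,160]-.5
obj=[(62,52,0),(62,-52,0),(-30,52,6),(-30,-52,6),(-42,52,6),(-42,-52,6)]
tp=top([(147,292),(352,85),(322,476),(515,266),(342,496),(548,290)])
sp=sid([(512,197),(714,205),(497,331),(705,345)])
def pose(v):
    yaw,t=v[3],v[4]
    return R.from_euler('ZY',[yaw,-t]).as_matrix(),v[:3]
def W(v,o): Rm,p=pose(v);return np.array(o)@Rm.T+p
f=lambda v:np.r_[(proj(C["top"],W(v,obj))-tp).ravel(),(proj(C["side"],W(v,obj[:4]))-sp).ravel()]
r=least_squares(f,[500,-300,50,.8,.35],x_scale=[10,10,10,.1,.1],loss='soft_l1')
print("seat",r.x.round(3),np.degrees(r.x[3:]),"\n",f(r.x).round(1).reshape(-1,2).tolist())
print("plate lower end",W(r.x,[(-42,0,0)]))
np.save("seat.npy",r.x)
for n in("top","side"): 
  print(n,proj(C[n],W(r.x,[(0,0,0)])))
# slide
im=C["top"]["pixels"];hsv=cv2.cvtColor(im,cv2.COLOR_RGB2HSV)
m=cv2.inRange(hsv,(3,140,120),(20,255,255));m[:, :160]=0;m[:185]=0;m[240:]=0;m[:,225:]=0
pts=cv2.findNonZero(m)[:,0].astype(float)
w=np.array([atz(C["top"],p,15)[:2] for p in pts])
rc=cv2.minAreaRect(w.astype(np.float32));print("slide rect",rc,len(pts), cv2.boxPoints(rc).round(1).tolist())
w2=np.array([atz(C["side"],p,15)[:2] for p in []])
E
python3 fit.py
```

```text
seat [ 485.533 -313.236   48.019    0.806    0.495] [46.19521971 28.3360715 ] 
 [[1.4, 0.0], [1.3, -0.9], [0.1, -0.5], [0.7, -0.5], [0.1, -0.1], [-1.4, -0.6], [-0.2, 0.2], [-1.3, 0.9], [-1.3, -0.2], [-0.9, -0.2]]
plate lower end [[ 459.94372944 -339.915851     28.08386096]]
top [[330.64927508 201.77863324]]
side [[322.50390651 230.20612582]]
slide rect ((479.16546630859375, 10.874530792236328), (62.10639953613281, 72.64978790283203), 82.76034545898438) 262 [[439.20001220703125, -15.399999618530273], [511.29998779296875, -24.5], [519.0999755859375, 37.099998474121094], [447.0, 46.29999923706055]]
```

View pics/side0.png

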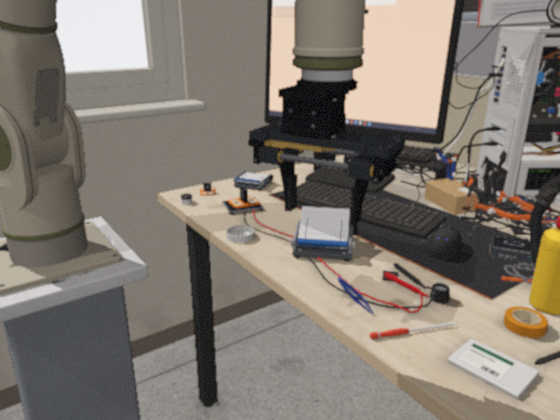

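View pics/top0.png

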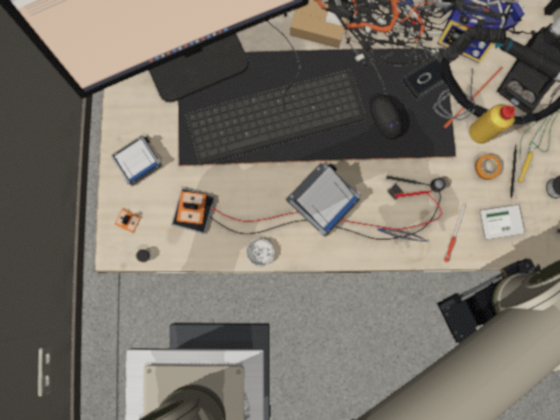

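The fit confirms both choices. The slide measures about 62x73 mm at (479,11), and the stage face matches a 104 mm plate with a slope of about 28°. Next I'll check reach, then probe the slope gently with the shut fingers.

```bash
cat >> h.py <<'E'
V=lambda : np.load("seat.npy")
def seatR(v): return R.from_euler('ZY',[v[3],-v[4]]).as_matrix()
def toolrot(Rs,s=1):
    z=-Rs[:,2];y=s*Rs[:,1];return R.from_matrix(np.c_[np.cross(y,z),y,z]).as_rotvec()
def S(v,p): return seatR(v)@np.array(p,float)+v[:3]
E
python3 - <<'E'
from h import *
v=V();Rs=seatR(v)
print({k:np.round(x,3) for k,x in sense().items()})
for s in(1,-1):
    for p in((0,0,9),(0,0,60),(30,0,2),(-20,0,2),(0,0,150)):
        q=solve_ik(S(v,p),toolrot(Rs,s));print(s,p,None if q is None else np.round(q,2))
    Rg=R.from_euler('z',np.radians(-7.2)+np.pi/2*-1).as_matrix()  # slide y = Rg y
    for z in(19,120): 
        q=solve_ik([479,11,z],toolrot(Rg,s));print("g",s,Rg[:,1].round(2),None if q is None else np.round(q,2))
E
```

```text
{'time_s': np.float64(1.6), 'joint_pos': array([ 1.109,  0.332, -0.065,  1.46 ,  0.022,  1.35 , -0.088]), 'joint_velocities': array([ 0.   , -0.001, -0.   ,  0.001,  0.002,  0.001,  0.   ]), 'tau': array([ 0.0000e+00, -6.2303e+01,  2.5000e-02, -3.9012e+01, -6.1000e-02,
        3.2000e-02, -0.0000e+00]), 'tool_pos': array([ 265.597, -565.792,  222.571]), 'orientation': array([3.066, 0.684, 0.   ]), 'ft_force': array([ 0.569, -0.268, -0.451]), 'torque': array([ 0.023, -0.004, -0.021]), 'finger_force': np.float64(0.0), 'width': np.float64(1.0)}
1 (0, 0, 9) [-0.07  0.77  1.16  1.86 -1.2   1.41 -2.37]
1 (0, 0, 60) [-0.04  0.67  1.16  1.82 -1.09  1.43 -2.42]
1 (30, 0, 2) [-0.13  0.74  1.16  1.86 -1.19  1.38 -2.43]
1 (-20, 0, 2) [-0.04  0.81  1.16  1.86 -1.23  1.42 -2.32]
1 (0, 0, 150) [ 0.03  0.54  1.16  1.73 -0.94  1.51 -2.49]
g 1 [ 0.99 -0.13  0.  ] [ 0.55  0.34 -0.74  2.01  0.29  0.9  -0.47]
g 1 [ 0.99 -0.13  0.  ] [ 0.58  0.17 -0.75  1.93  0.13  1.09 -0.34]
-1 (0, 0, 9) [ 1.07  0.44 -0.33  1.8  -0.43  0.97  0.26]
-1 (0, 0, 60) [ 1.1   0.39 -0.31  1.76 -0.43  1.07  0.26]
-1 (30, 0, 2) [ 1.03  0.43 -0.35  1.8  -0.43  0.95  0.21]
-1 (-20, 0, 2) [ 1.09  0.47 -0.33  1.8  -0.43  0.95  0.29]
-1 (0, 0, 150) [ 1.14  0.31 -0.28  1.67 -0.43  1.25  0.26]
g -1 [ 0.99 -0.13  0.  ] [ 0.93  0.58 -1.24  2.    0.65  1.03  2.41]
g -1 [ 0.99 -0.13  0.  ] [ 1.07  0.41 -1.36  1.91  0.43  1.17  2.56]
```

Run:
```python
from h import *
v=V();Rs=seatR(v);rv=toolrot(Rs,-1)
grasp(20)
move_to(S(v,(45,0,70)),rv)
out=[]
for x in(45,-15):
    move_l(S(v,(x,0,14)),150)
    hit=move_l(S(v,(x,0,-12)),20,force_limit=3)
    s=sense();out.append(np.array(s["tool_pos"]));print(hit,Rs.T@(out[-1]-v[:3]),np.round(s["ft_force"],2))
    move_l(S(v,(x,0,16)),150)
d=out[0]-out[1];print("slope correction deg",np.degrees(np.arctan2((Rs.T@d)[2],(Rs.T@d)[0])),sense()["time_s"])
```

```text
True [44.9544375  -0.05580556  3.1796165 ] [-2.32 -0.01  6.38]
True [-14.91204614  -0.0473445    3.82272556] [-2.63 -0.84  6.74]
slope correction deg -0.6154698820355352 7.3667
```

Run:
```python
from h import *
v=V();Rs=seatR(v)
v2=v.copy();v2[:3]+=Rs[:,2]*3.66;v2[4]-=np.radians(.615);np.save("seat2.npy",v2)
move_l(S(v,(0,0,80)),250)
Rg=R.from_euler('z',np.radians(-7.2)-np.pi/2).as_matrix();rv=toolrot(Rg,1)
release()
move_to([479,11,110],rv)
c=camera("top");save(c,"top_pre.png")
print(move_l([479,11,19],100,force_limit=6),sense()["tool_pos"])
grasp(30)
s=sense();print(s["width"]*87,s["finger_force"],s["time_s"])
move_l([479,11,24],50)
move_l([479,11,130],200)
s=sense();print(s["width"]*87,s["finger_force"],s["ft_force"],s["time_s"])
import pickle
C={n:camera(n) for n in("side","top")};pickle.dump(C,open("c1.pkl","wb"))
t=C["side"]["pixels"][120:240,170:330,::-1];u=C["top"]["pixels"][140:260,130:290,::-1]
cv2.imwrite("pics/lift.png",cv2.resize(np.vstack([t,u]),None,fx=2.5,fy=2.5,interpolation=cv2.INTER_CUBIC))
```

```text
False [479.48267262  11.0594208   19.54865488]
11.771367074864534 29.999911026097834 12.95
11.591652521085326 29.99996126163751 [ 0.28568889  0.82515563 -1.83067012] 13.8833
```

View pics/lift.png

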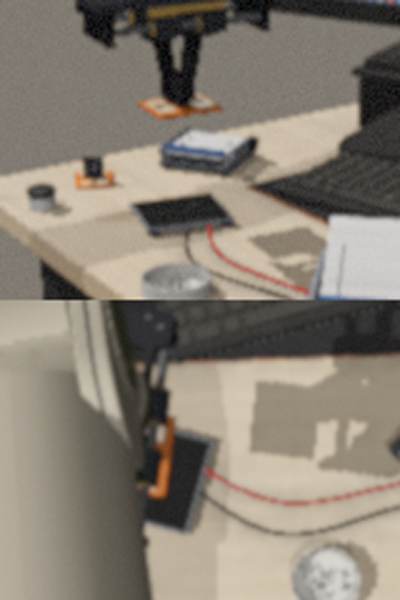

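The grip holds: opening 11.7 mm, 30 N, and the slide hangs level and square in the side crop. Next I'll hover over the seat and check the cameras against the robot.

Run:
```python
from h import *
import pickle
v=np.load("seat2.npy");rv=toolrot(seatR(v),-1)
move_to(S(v,(6,0,110)),rv)
move_l(S(v,(6,0,9.5+22)),150)
sleep(.2)
C={n:camera(n) for n in("side","top")};s=sense();C["s"]=s;pickle.dump(C,open("c2.pkl","wb"))
print(seatR(v).T@(np.array(s["tool_pos"])-v[:3]),s["ft_force"],s["time_s"])
a=cv2.resize(C["side"]["pixels"][185:265,275:375,::-1],None,fx=6,fy=6,interpolation=cv2.INTER_CUBIC)
b=cv2.resize(C["top"]["pixels"][150:250,270:380,::-1],None,fx=5,fy=5,interpolation=cv2.INTER_CUBIC)
cv2.imwrite("pics/hov_s.png",a);cv2.imwrite("pics/hov_t.png",b)
```

```text
[ 5.88509208 -0.411045   32.16133217] [-0.36444808 -0.06758963 -1.40606462] 16.3333
```

View pics/hov_s.png

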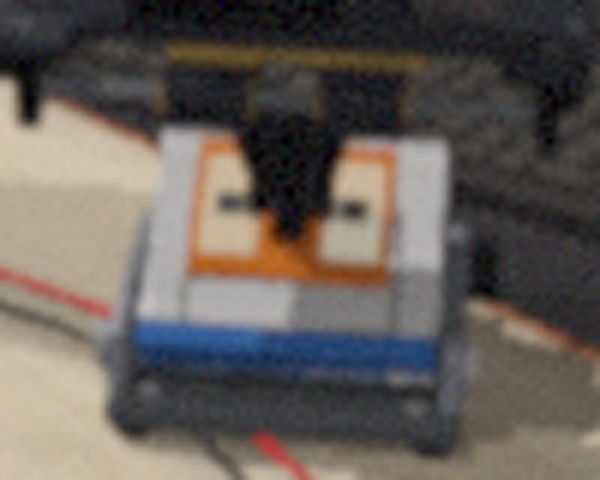

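View pics/hov_t.png

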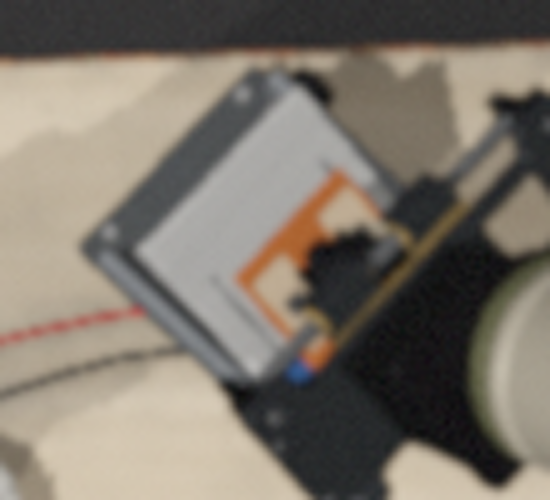

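```bash
cat > fit2.py <<'E'
from h import *
import pickle
from scipy.optimize import least_squares
C=pickle.load(open("c2.pkl","rb"));v0=np.load("seat2.npy");s=C["s"]
Rt=R.from_rotvec(s["orientation"]).as_matrix();tp=np.array(s["tool_pos"])
Rsl=np.c_[np.cross(-Rt[:,1],-Rt[:,2]),-Rt[:,1],-Rt[:,2]] # slide axes (x up slope)
print("tool vs seat rot deg",np.degrees(R.from_matrix(seatR(v0).T@Rsl).as_rotvec()).round(2))
sd=lambda p:(np.array(p,float)+.5)/6+[275,185]-.5
tt=lambda p:(np.array(p,float)+.5)/5+[270,150]-.5
t0=lambda p:(np.array(p,float)+.5)/6.5+[275,155]-.5
s0=lambda p:(np.array(p,float)+.5)/4.2+[180,160]-.5
# (cam, kind, obj point (None x = free), pixel)
D=[("side","sl",(30,35,5),sd((203,143))),("side","sl",(30,-35,5),sd((396,152))),
("side","sl",(-30,35,5),sd((188,269))),("side","sl",(-30,-35,5),sd((389,275))),
("top","sl",(30,35,5),tt((237,277))),("top","sl",(30,-35,5),tt((343,170))),
("side","st",(62,52,0),s0((512,197))),("side","st",(62,-52,0),s0((714,205))),("side","st",(-30,52,6),s0((497,331))),("side","st",(-30,-52,6),s0((705,345))),
("top","st",(62,52,0),t0((147,292))),("top","st",(62,-52,0),t0((352,85))),("top","st",(-30,52,6),t0((322,476))),("top","st",(-30,-52,6),t0((515,266))),
("side","st",(None,37,0),sd((185,300))),("side","st",(None,-37,0),sd((395,300))),
("side","st",(None,37,0),s0((535,245))),("side","st",(None,-37,0),s0((679,252))),("side","st",(None,37,0),s0((527,325))),("side","st",(None,-37,0),s0((676,335))),
("top","st",(None,37,0),t0((245,328))),("top","st",(None,37,0),t0((345,438))),("top","st",(None,-37,0),t0((388,178))),("top","st",(None,-37,0),t0((480,283)))]
nf=sum(d[2][0] is None for d in D)
def unpack(p):
    v=v0.copy();v[:3]=S(v0,(p[0],p[1],0));v[3]+=p[2];return v
def f(p,split=False):
    v=unpack(p);sh={"side":p[4:6],"top":p[6:8]};k=8;o=[]
    for cam,kd,P,px in D:
        P=list(P)
        if P[0] is None:P[0]=p[k];k+=1
        w=S(v,P) if kd=="st" else tp+Rsl@(np.array(P)+[p[3],0,-9.5])
        o.append(proj(C[cam],w)[0]+sh[cam]-px)
    o=np.array(o)
    return o if split else np.r_[o.ravel(),p[4:8]/2]
p0=np.zeros(8+nf);r=least_squares(f,p0,loss='soft_l1',f_scale=.7)
J=r.jac;cov=np.linalg.inv(J.T@J)*.5**2
print("dx,dy,dyaw(deg),slide_dx",r.x[:2].round(2),np.degrees(r.x[2]).round(2),r.x[3].round(2),"sd",np.sqrt(np.diag(cov))[:4].round(3),"shifts",r.x[4:8].round(2))
print(f(r.x,True).round(1).tolist())
v=unpack(r.x);np.save("seat3.npy",v)
print("seat",v.round(2),"slide centre in seat frame",seatR(v).T@(tp+Rsl@np.array([r.x[3],0,-9.5])-v[:3]))
E
python3 fit2.py
```

```text
tool vs seat rot deg [-0.06  0.02 -0.01]
dx,dy,dyaw(deg),slide_dx [ 0.21 -0.24] 0.62 -1.74 sd [2.117 0.602 0.008 2.077] shifts [ 0.72  0.44 -0.8   0.19]
[[-0.2, -0.3], [0.6, 0.1], [-0.5, 0.7], [0.2, 1.9], [-0.6, 0.0], [-0.4, -1.1], [0.3, -0.2], [-0.6, 0.3], [-0.4, -0.9], [0.1, -1.1], [1.1, 0.7], [0.7, -0.7], [0.3, 0.0], [0.7, -0.4], [-0.1, -0.0], [0.2, 0.0], [0.2, 0.0], [0.2, 0.0], [-0.1, -0.0], [-0.2, -0.0], [-0.3, 0.3], [-0.3, 0.2], [-0.2, 0.2], [-0.3, 0.2]]
seat [ 4.8464e+02 -3.1452e+02  5.1340e+01  8.2000e-01  4.8000e-01] slide centre in seat frame [ 3.93290583 -0.10286286 22.6626154 ]
```

Run:
```python
from h import *
v=np.load("seat3.npy");Rs=seatR(v);rv=toolrot(Rs,-1)
def st(l):
    s=sense();F=Rs.T@np.array(s["ft_force"]);p=Rs.T@(np.array(s["tool_pos"])-v[:3])
    print(l,"p",p.round(2),"F",F.round(2),"M",(Rs.T@np.array(s["torque"])).round(3),round(s["time_s"],2));return p,F
yc=.3
move_l(S(v,(6.5,yc,9.5+8)),60,rotation=rv);sleep(.2);p,F0=st("above")
h=move_l(S(v,(6.5,yc,9.5-5)),15,force_limit=2.5);p,F=st("touch %s"%h)
zc=p[2]
move_l(S(v,(6.5,yc,zc+.3)),20);p,F=st("lift a bit")
h=move_l(S(v,(-8,yc,zc+.3)),15,force_limit=3.5);p,F=st("ledge %s"%h)
```

```text
above p [ 6.48  0.16 17.65] F [-1.3   0.67 -1.17] M [-0.022  0.691  0.003] 16.92
touch True p [6.49 0.44 8.51] F [0.78 1.35 4.55] M [0.068 0.249 0.046] 17.53
lift a bit p [6.48 0.32 8.65] F [-0.72  0.74  0.06] M [-0.104  0.504  0.048] 17.78
ledge True p [2.04 0.35 8.6 ] F [2.7  0.25 5.  ] M [-0.07   0.003 -0.049] 18.28
```

Run:
```python
from h import *
import pickle
v=np.load("seat3.npy");Rs=seatR(v)
def st(l):
    s=sense();F=Rs.T@np.array(s["ft_force"]);p=Rs.T@(np.array(s["tool_pos"])-v[:3])
    print(l,"p",p.round(2),"F",F.round(2),"M",(Rs.T@np.array(s["torque"])).round(3),"w",round(s["width"]*87,2),round(s["time_s"],2));return p,F
p,F=st("now");x,z=p[0],p[2]
cx,cz=x,z
for i in range(8):
    sleep(.15);p,F=st(i)
    ez=9.5-F[2]-0;ex=2.5-F[0]
    if abs(ez)<1.5 and abs(ex)<1.5: break
    cz-=np.clip(ez*.05,-.3,.3);cx-=np.clip(ex*.05,-.3,.3)
    move_l(S(v,(cx,.3,cz)),10)
sleep(.3);st("end")
np.save("cmd.npy",[cx,.3,cz])
C={n:camera(n) for n in("side","top")};C["s"]=sense();pickle.dump(C,open("c3.pkl","wb"))
a=cv2.resize(C["side"]["pixels"][195:260,285:365,::-1],None,fx=9,fy=9,interpolation=cv2.INTER_CUBIC)
cv2.imwrite("pics/press.png",a)
```

```text
now p [2.04 0.35 8.6 ] F [2.7  0.25 5.  ] M [-0.07   0.003 -0.049] w 11.78 18.28
0 p [2.02 0.32 8.62] F [2.57 1.05 4.6 ] M [-0.01   0.025 -0.103] w 11.72 18.43
1 p [2.05 0.33 8.59] F [1.53 1.92 4.77] M [0.304 0.196 0.011] w 11.8 18.83
2 p [2.03 0.36 8.53] F [1.97 3.43 8.02] M [ 0.58   0.107 -0.012] w 11.95 19.23
end p [2.   0.37 8.53] F [2.26 3.03 7.24] M [ 0.542  0.038 -0.1  ] w 11.79 19.53
```

View pics/press.png

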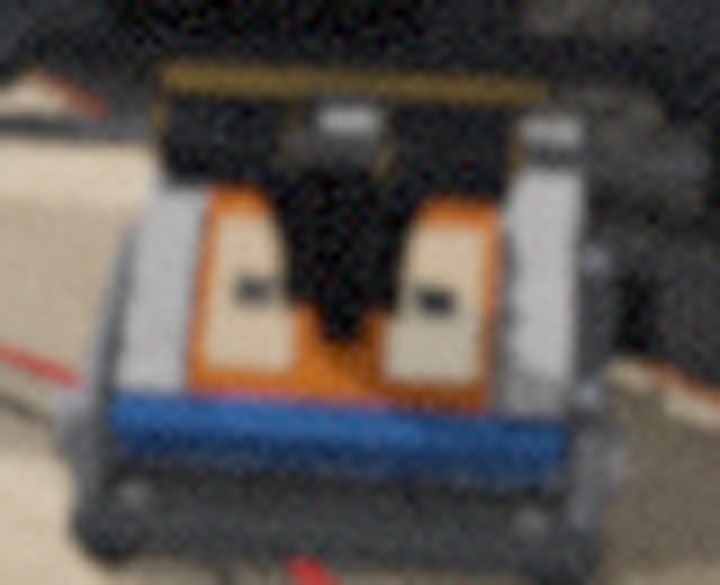

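```bash
cat > prof.py <<'E'
from h import *
import pickle,sys
C=pickle.load(open(sys.argv[1],"rb"));v=np.load("seat3.npy")
ys=np.arange(44,29,-.5)
for cam in("side",):
  im=C[cam]["pixels"].astype(np.float32)
  for lo,hi in((-26,-5),(-5,18),(-26,18)):
    for sg in(1,-1):
      acc=0;n=0
      for x in np.arange(lo,hi,1.):
        px=proj(C[cam],np.array([S(v,(x,sg*y,0)) for y in ys])).astype(np.float32)+np.float32([-.72,-.44])*-1
        acc=acc+cv2.remap(im,px[:,0].reshape(1,-1),px[:,1].reshape(1,-1),cv2.INTER_CUBIC)[0];n+=1
      a=acc/n;print((lo,hi),sg,"R:",a[:,0].round().astype(int).tolist(),"\n   sat R-B:",(a[:,0]-a[:,2]).round().astype(int).tolist())
E
python3 prof.py c3.pkl
```

```text
(-26, -5) 1 R: [170, 170, 170, 169, 169, 167, 166, 164, 161, 157, 154, 151, 150, 150, 152, 156, 160, 165, 169, 172, 175, 178, 180, 182, 183, 183, 184, 184, 184, 184] 
   sat R-B: [1, 0, 0, -1, -2, -3, -3, -3, -2, 0, 4, 9, 18, 31, 45, 60, 73, 84, 92, 96, 96, 94, 91, 87, 81, 76, 72, 71, 71, 70]
(-26, -5) -1 R: [141, 140, 139, 138, 137, 136, 135, 133, 130, 125, 121, 116, 111, 105, 100, 97, 96, 97, 99, 103, 108, 114, 119, 124, 129, 135, 139, 142, 144, 147] 
   sat R-B: [2, 2, 1, 1, 1, 1, 1, 1, 1, 1, 0, -1, 0, 0, 0, 2, 6, 12, 18, 26, 34, 43, 50, 56, 61, 64, 65, 65, 63, 61]
(-5, 18) 1 R: [178, 178, 178, 177, 176, 175, 173, 170, 167, 164, 160, 158, 157, 157, 159, 163, 167, 172, 177, 182, 186, 190, 193, 196, 197, 198, 197, 196, 195, 193] 
   sat R-B: [2, 2, 2, 2, 1, 1, 0, 0, 0, 2, 6, 13, 23, 35, 50, 65, 79, 88, 93, 94, 90, 84, 76, 68, 61, 55, 50, 47, 45, 44]
(-5, 18) -1 R: [180, 180, 179, 178, 177, 174, 170, 165, 159, 152, 143, 134, 126, 119, 113, 111, 113, 116, 122, 128, 135, 141, 149, 156, 162, 167, 172, 177, 181, 184] 
   sat R-B: [3, 3, 3, 3, 3, 3, 3, 2, 2, 1, 0, 0, -1, 0, 3, 7, 13, 20, 30, 42, 54, 65, 73, 78, 80, 77, 73, 67, 61, 55]
(-26, 18) 1 R: [174, 174, 174, 174, 173, 171, 169, 167, 164, 161, 157, 155, 153, 154, 156, 159, 164, 169, 173, 177, 181, 184, 187, 189, 190, 191, 191, 190, 190, 189] 
   sat R-B: [2, 1, 1, 0, 0, -1, -2, -2, -1, 1, 5, 11, 21, 33, 48, 63, 76, 86, 93, 95, 93, 89, 83, 77, 70, 65, 61, 59, 57, 56]
(-26, 18) -1 R: [161, 161, 160, 159, 158, 156, 153, 150, 145, 139, 133, 126, 119, 112, 107, 105, 105, 107, 111, 116, 122, 128, 135, 141, 147, 152, 156, 160, 163, 166] 
   sat R-B: [3, 3, 2, 2, 2, 2, 2, 2, 1, 1, 0, 0, -1, 0, 2, 5, 10, 16, 24, 34, 45, 54, 62, 68, 71, 71, 69, 66, 62, 58]
```

```bash
python3 prof.py c0.pkl | grep R: | grep -v sat
```

```text
(-26, -5) 1 R: [199, 199, 199, 199, 198, 196, 195, 192, 188, 184, 180, 176, 172, 171, 172, 174, 179, 183, 187, 191, 193, 195, 196, 197, 197, 198, 198, 198, 199, 199] 
(-26, -5) -1 R: [177, 177, 178, 179, 179, 180, 180, 180, 178, 176, 173, 169, 165, 160, 156, 153, 153, 156, 160, 165, 170, 174, 177, 178, 180, 181, 182, 183, 183, 183] 
(-5, 18) 1 R: [196, 196, 196, 195, 194, 193, 191, 188, 185, 180, 175, 171, 168, 166, 166, 168, 171, 175, 179, 183, 186, 188, 190, 191, 191, 190, 190, 189, 188, 188] 
(-5, 18) -1 R: [180, 180, 180, 179, 179, 178, 176, 174, 172, 169, 165, 161, 157, 154, 152, 153, 156, 160, 165, 169, 172, 174, 176, 178, 179, 179, 179, 179, 179, 178] 
(-26, 18) 1 R: [197, 197, 197, 197, 196, 195, 193, 190, 186, 182, 178, 173, 170, 168, 169, 171, 175, 179, 183, 187, 189, 192, 193, 194, 194, 194, 194, 193, 193, 193] 
(-26, 18) -1 R: [178, 179, 179, 179, 179, 179, 178, 177, 175, 172, 169, 165, 161, 157, 154, 153, 155, 158, 162, 167, 171, 174, 176, 178, 179, 180, 181, 181, 181, 181]
```

The slide sits about 0.6 mm off centre towards +y, still between the marks. I'll lift it slightly, centre it, re-seat it on the ledge and press.

```bash
python3 - <<'E'
from h import *
import pickle
v=np.load("seat3.npy");Rs=seatR(v)
def st(l):
    s=sense();F=Rs.T@np.array(s["ft_force"]);p=Rs.T@(np.array(s["tool_pos"])-v[:3])
    print(l,"p",p.round(2),"F",F.round(2),"M",(Rs.T@np.array(s["torque"])).round(3),"w",round(s["width"]*87,2),round(s["time_s"],2));return p,F
cx,y,cz=np.load("cmd.npy")
move_l(S(v,(cx+2,y,cz+2)),20);y-=.6
move_l(S(v,(cx+2,y,cz+2)),20);sleep(.2);p,F0=st("up")
move_l(S(v,(cx+2,y,8.85)),10)
h=move_l(S(v,(cx-4,y,8.85)),10,force_limit=3);sleep(.2);p,F=st("ledge %s"%h)
cx,cz=p[0],p[2]
for i in range(10):
    ez=9.5-(F-F0)[2];ex=3-(F-F0)[0]
    if abs(ez)<1 and abs(ex)<1.5: break
    cz-=np.clip(ez*.04,-.2,.2);cx-=np.clip(ex*.04,-.15,.15)
    move_l(S(v,(cx,y,cz)),10);sleep(.2);p,F=st(i)
sleep(.5);st("end")
np.save("cmd.npy",[cx,y,cz]);np.save("F0.npy",F0)
C={n:camera(n) for n in("side","top")};C["s"]=sense();pickle.dump(C,open("c4.pkl","wb"))
a=cv2.resize(C["side"]["pixels"][195:260,285:365,::-1],None,fx=9,fy=9,interpolation=cv2.INTER_CUBIC)
cv2.imwrite("pics/press2.png",a)
E
python3 prof.py c4.pkl
```

```text
up p [ 3.97 -0.25 10.07] F [ 0.06 -0.45 -0.64] M [-0.02   0.649  0.023] w 11.92 20.38
ledge True p [ 2.07 -0.27  8.6 ] F [ 3.8  -0.62  4.37] M [-0.212 -0.089 -0.04 ] w 11.35 21.22
0 p [ 2.06 -0.25  8.6 ] F [1.04 1.2  5.68] M [ 0.226  0.149 -0.008] w 11.61 21.67
1 p [ 2.04 -0.27  8.58] F [2.34 2.71 7.06] M [ 0.335  0.141 -0.044] w 11.61 22.12
2 p [ 2.02 -0.29  8.59] F [2.07 2.75 7.36] M [ 0.432  0.037 -0.028] w 11.76 22.57
3 p [ 2.06 -0.29  8.59] F [2.15 3.26 8.48] M [ 0.45   0.04  -0.056] w 12.04 23.02
end p [ 2.04 -0.27  8.58] F [3.12 2.93 8.9 ] M [ 0.53   0.026 -0.008] w 11.5 23.52
(-26, -5) 1 R: [170, 170, 171, 170, 170, 168, 166, 163, 161, 157, 154, 151, 150, 151, 153, 157, 161, 166, 170, 173, 176, 178, 180, 181, 182, 183, 183, 184, 184, 185] 
   sat R-B: [0, 0, 0, 0, -1, -2, -3, -3, -3, -2, 1, 5, 12, 23, 37, 51, 65, 78, 88, 94, 96, 96, 93, 90, 85, 80, 76, 75, 73, 72]
(-26, -5) -1 R: [137, 135, 134, 133, 132, 131, 131, 129, 126, 122, 118, 113, 109, 105, 101, 99, 99, 101, 104, 108, 113, 119, 124, 129, 134, 139, 144, 147, 149, 152] 
   sat R-B: [1, 1, 1, 1, 1, 1, 1, 2, 1, 0, -1, -2
[... 520 characters left out ...]
88] 
   sat R-B: [3, 3, 3, 2, 2, 2, 2, 1, 1, 0, 1, 1, 1, 3, 9, 17, 26, 37, 50, 63, 74, 83, 88, 90, 87, 81, 73, 66, 59, 53]
(-26, 18) 1 R: [174, 174, 175, 174, 174, 172, 170, 168, 165, 161, 158, 155, 153, 154, 156, 160, 164, 169, 174, 178, 181, 184, 186, 188, 189, 190, 191, 191, 191, 191] 
   sat R-B: [2, 2, 1, 1, 1, 0, -1, -2, -1, 0, 3, 7, 15, 26, 39, 54, 69, 81, 91, 96, 96, 94, 89, 84, 77, 71, 66, 63, 61, 60]
(-26, 18) -1 R: [159, 158, 156, 155, 154, 151, 147, 143, 138, 132, 126, 119, 113, 108, 105, 105, 107, 111, 118, 125, 132, 139, 145, 151, 156, 160, 163, 166, 169, 171] 
   sat R-B: [2, 2, 2, 2, 2, 2, 2, 1, 1, 0, 0, -1, 0, 2, 7, 13, 21, 31, 42, 53, 64, 72, 76, 78, 76, 73, 68, 63, 58, 54]
```

View pics/press2.png

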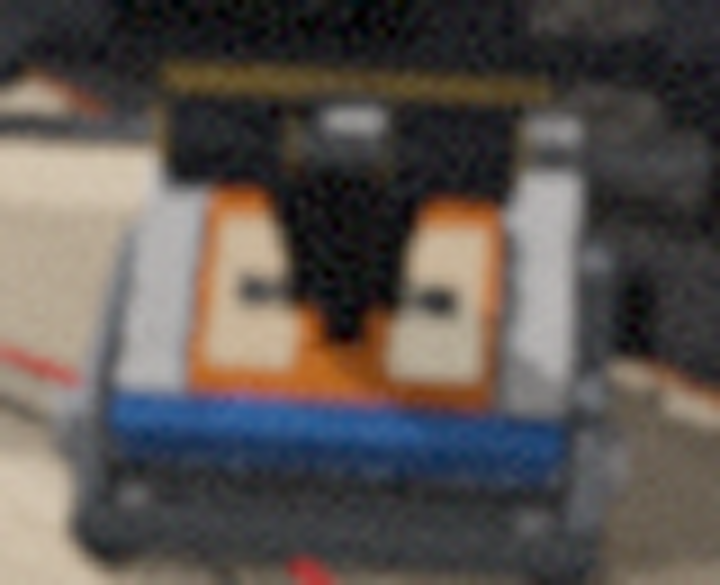

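Run:
```python
from h import *
v=np.load("seat3.npy");Rs=seatR(v);F0=np.load("F0.npy")
for i in range(3):
    sleep(.3);s=sense();print((Rs.T@np.array(s["ft_force"])-F0).round(2),s["finger_force"],s["time_s"])
print(sign_off())
```

```text
[2.97 3.2  8.87] 30.007511529838666 23.9167
[2.51 3.05 9.7 ] 30.007713381783105 24.2167
[2.3  4.61 9.96] 30.0076378590893 24.5167
the job is handed in; nothing more can be done
None
```

I handed the job in at 24.5 s. By my measurements, the slide lies on the face against the blue ledge and within about 0.1 mm of centre between the marks. The tab is still gripped at 30 N, with a steady push of 9 to 10 N; flushness is inferred from the forces and the pictures, and I made no separate check that the tilt had not moved.

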